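# Load a wound coil under the contact leaf of the test nest

## Robot

A 6-joint arm with a two-finger parallel gripper is mounted at the origin on the work surface; the furniture and walls round the work are solid. World frame = base frame: x ahead of the robot, y to its left, z up, the work surface at z = 0. Lengths are in mm, angles in rad, forces in N, time in s.
With the tool pointing down it reaches from about 350 to 775 mm from the base axis. Payload 7.3 kg.
Tool frame: the origin (TCP) lies on the mounting face of the last link; the fingertips stand 178 mm ahead of it and the grasp point (between the pads) lies 159 mm ahead of it; z points along the fingers, y is the line along which they close (so a half turn about z gives the same grasp; the last joint's range is limited). The gripper opens to 92 mm and grips with 3 to 60 N. Pads are 19 mm wide; open, the fingers measure 130 mm over their backs; the gripper's body (75 mm by 190 mm) begins 47 mm behind the grasp point.
Start: joints at [-1.45, 0.342, 1.524, -0, 1.275, -0.146], TCP at [138.434, -506.423, 404.741] pointing down, gripper open.
Joint ranges: [-2.53, 2.53], [-0.77, 2.02], [0.04, 2.7], [-1, 4.14], [0.28, 2.66], [-3.11, 3.11]. Speed limits (rad/s): [2.57, 2.57, 3.14, 3.14, 3.14, 3.14].

## Interface

Orientations are given as [roll, pitch, yaw] about the fixed x, y, z axes, in that order (R = Rz(yaw) Ry(pitch) Rx(roll)).
In Python, from plant import bot, camrig, get_obs gives the robot as it stands (bot), with the cameras (camrig) and the readings as plain functions.
- The arm moves only by the tool shift_gripper, called after "Call:" by a JSON object that holds its "method" and its "body". Schema: {"type":"object","properties":{"plan":{"type":"array","items":{"type":"array","prefixItems":[{"type":"number"},{"type":"array","items":{"type":"number"},"minItems":3,"maxItems":3},{"type":"number"}],"minItems":3,"maxItems":3},"minItems":1,"maxItems":5},"only":{"type":"string"},"quiet":{"type":"boolean"},"lines":{"type":"string"}},"required":["plan"],"additionalProperties":false}. plan is a list of rows, 1 to 5 of them, each written [opening, [dx, dy, dz], turn]: the finger opening in mm, then dx, dy, dz in units of 5 mm, then a turn about the tool's z in units of 0.1 rad; each row is the pose to reach, as a shift and turn from the pose commanded when the call began, along the tool's axes at that moment; what a row does not reach only later rows make up. A row lasts 1/8 s, in which the tool goes at most 62.5 mm and 0.188 rad, less where a joint would pass 70% of its speed; a pose out of reach is approached as far as the arm can. The fingers move at their own pace and stop on an object; the grip force is fixed at half the most. Time passes only in rows, so rows that do not move let the fingers close. The tool returns the time, the measured TCP pose, the force, the opening and the grip force at its end. only (a regular expression) keeps the lines of the reply that match it, lines (a string "A,B") keeps lines A to B, and quiet returns only ok. Input that does not fit is refused with a message, and nothing moves.
- get_obs(): the state, without advancing time (a new reading comes with each control period).
- camrig.capture(name): name is "scene" or "top" or "wrist"; returns a dict with "color" (384x512x3 uint8, red, green, blue), "K" (3x3 intrinsics, pixels), "k1" (the pictures are not rectified: a ray, as slopes to the right and down, at radius r is drawn at 1 + k1 r^2 times it, then the intrinsics apply), "R" (3x3) and "t" (3): a world point X has camera coordinates R X + t. Camera axes: x right, y down, z forward; pixel columns grow to the right and rows downward; lengths in mm; the calibration is good to about 2 mm. A picture is of the moment at which its call begins. There is no depth.
- bot.close_job(): hands the job in; it is judged then, once.
The state is a dict: "time": time; "joint_positions": joint angles; "dq": joint speeds; "tau": joint torques, N m; "tool_pos": TCP position; "tcp_rot": TCP orientation; "contact_force": force on the tool from outside, world axes, zero at the start; "moment": the same for the moment, N m; "grip_width": finger opening in mm; "finger_force": force on a finger pad.
Only numpy, scipy, OpenCV 4.12 (cv2) and the standard library are available. Lean on these libraries where they do the work, as an engineer would, in place of code of your own. Each camera call takes 0.05 s, during which the arm holds its last target. There are 200 camera calls.

## Task

Load the carrier that bears the wound coil into test position: press it down hard on its ribbed thumb pad so that its nose ducks under the gate bar and the leaf spring, keep pressing while you slide it along its lane right up to the end stop, then let go so that it rises and latches round the gate bar. Only press and push it: do not lift or carry it and do not touch the coil. Leave the empty carrier and the other things on the desk where they are.

Things in the scene. Friction and masses are not known exactly. Their poses are not given: they have to be found in the camera images.
- nest: Fixed two-lane coil test nest: black board 204 x 136 x 10 mm with aluminium rails (tops at z 0.028). Origin: centre of its underside, on the desk. Its +x is the loading direction, within 0.33 rad of the robot's right (-y). Two lanes 42 mm wide centred at nest y = -0.027 (nearer the robot) and +0.027. Carriers slide easily in them (friction about 0.2).
- nest_bed (a point): Point in the middle of the nest, between the lanes, at the height of the raised lift beds (nest z 0.023). The flat steel bed under each carrier is sprung: pressed, it goes down 7 mm to a firm bottom (z 0.016), resisting with 10 N at first and 16 N at the bottom, and springs up again when released.
- nest_gate (a point): Middle of the underside of the fixed steel gate bar that crosses both lanes above the rails: nest x 0.041 to 0.049, underside z 0.028, top z 0.039 with its leaf clamps.
- nest_stop (a point): Middle of the end stop's face, nest x 0.079, z 0.023; the stop is 33 mm high, with two round binding posts on it up to z 0.055. Beyond the nest, mind the cable trunking along the back wall: its front face is at world x 0.57, from z 0.17 to 0.21, the wall itself at x 0.60.
- coil_carrier: Brown plastic carrier with the wound coil, loose in either lane, 110 x 40 mm, 0.1 to 0.16 kg. Origin: on its underside; +x to the nose, as the nest's +x; nose x +0.048, tail x -0.062. Starts on the raised bed (nest z 0.023), nose 6 to 18 mm before the gate bar. Home, against the end stop: origin at nest x 0.031, 44 to 56 mm farther on, and risen again to nest z 0.023.
- coil_carrier_pad (a point): Centre of the flat ribbed thumb pad, the place to press: carrier x -0.044, z 0.015. The pad reaches 18 mm fore and aft of it and 20 mm to each side; at its front end a thumb ridge (carrier x -0.026 to -0.021, top z 0.020, 5 mm above the pad) stands across the carrier, good to push against.
- coil_carrier_nose (a point): Top of the nose edge, carrier x 0.048, z 0.010: front of the 10 mm high tongue (x 0.020 to 0.048) with a brass contact plate. Raised, the nose runs against the gate bar; it passes under when pressed down at least 5 mm, best the full 7 mm.
- coil_carrier_notch (a point): Middle of the bottom of the notch across the carrier behind its tongue: carrier x 0.008 to 0.020, bottom z 0.004. When the carrier is home the notch lies under the gate bar, so that on release the carrier rises round the bar and is latched.
- coil: The wound copper-coloured coil former fixed on the coil carrier, 21 mm diameter, 16 mm high, origin at the centre of its underside at carrier x = -0.0075, z = 0.010. Not to be touched.
- empty_carrier: The same brown carrier without a coil, only a thin bare brass post where the coil would be; loose in the other lane at the start. Same sizes and axes. To be left where it is.
- leaf_near: Brass leaf spring of the lane at nest y = -0.027, 20 mm wide, hinged on the gate bar at nest x = 0.0485, z = 0.035 (origin) and leaning 26 mm forward and down; it drags over the carrier's tongue (about 2 N) and presses on its contact plate with about 5 N when the carrier is home.
- leaf_far: The same leaf spring of the lane at nest y = +0.027.
- spare_bobbin: Loose wound bobbin, 21 mm diameter, 16 mm high, standing on the desk just beyond the tail end (robot's left) of the nest; bystander. Origin at the centre of its underside.
- ring_choke: Loose wound ring core, 28 mm, 10 mm high, on the desk just beyond the tail end of the nest; bystander.
- sleeve_bin: Dark grey open parts bin, 81 x 109 x 45 mm, at the back left; bystander.
- core_bin: Red open parts bin, 81 x 109 x 45 mm, at the front left; bystander.
- wire_spool: Spool, 52 mm diameter, 40 mm high, at the right beside the tester; bystander.
- dropper_bottle: Small brown dropper bottle, 33 mm diameter, 102 mm high, at the back right; bystander.
- tape: Roll of tape lying flat, 100 mm diameter, 25 mm high, at the right beside the tester; bystander.
- mug: White dotted mug, 82 mm wide, 91 mm high, at the front right; bystander.

How it is judged (in metres and radians):
On the way:
1. the fingers press the coil carrier down and its nose goes under the gate bar (x of coil_carrier in the frame of nest above 0.002 m and z of coil_carrier in the frame of nest below 0.0185 m and contact force between the fingers and coil_carrier above 5 N), for 0.05 s.
At the end, for the whole second after the job is handed in: The coil carrier is home: within 3.5 mm of the end stop (nest x above 0.0275), level, risen to within 2 mm of the raised height so that the gate bar sits in its notch, the leaf spring of its lane pressing on it with more than 2 N, and at rest; the empty carrier is within 6 mm of where it was (x of coil_carrier in the frame of nest above 0.0275 m and z of coil_carrier in the frame of nest between 0.021 and 0.025 m and angle between coil_carrier's own z axis and vertical below 0.05 rad and contact force between any of leaf_near, leaf_far and coil_carrier above 2 N and linear speed of coil_carrier below 0.01 m/s and distance of empty_carrier from where it was at the start of the episode below 0.006 m); the robot touches nothing.
It fails at once if the coil carrier is lifted or tipped out of its lane (z of coil_carrier in the frame of nest above 0.029 m or angle between coil_carrier's own z axis and vertical above 0.15 rad).
It fails at once if the coil is pressed or pushed with more than 2 N (contact force between any of the arm, the fingers and coil above 2 N).
It fails at once if the empty carrier is pressed, pushed or lifted by more than 6 mm (distance of empty_carrier from where it was at the start of the episode above 0.006 m).
It fails at once if a bystander is moved by more than 15 mm (distance of any of spare_bobbin, ring_choke, sleeve_bin, core_bin, wire_spool, dropper_bottle, tape, mug from where it was at the start of the episode above 0.015 m).
It also fails if it takes over 38 s, if anything falls off the work surface, if the arm or the gripper's body presses on something with over 40 N, if the wrist force passes 120 N, or if a joint passes its speed limit or range.

## Working session

There is one attempt and no reset: what is moved stays moved. The work goes in short steps, Python scripts to look and compute and a tool call to move; the robot and the scene stay as the last step left them, time stands still between calls to the robot, and variables do not carry over. Pictures are saved under pics/ and viewed, at most 10 in all, crops included, and the job is handed in when it is done.

```bash
ls; mkdir -p pics; python3 - <<'E'
from plant import bot, camrig, get_obs
import cv2
o=get_obs(); print({k:o[k] for k in("time","tool_pos","tcp_rot","contact_force","grip_width")})
for n in("scene","top"):
    c=camrig.capture(n); cv2.imwrite(f"pics/{n}1.png",c["color"][:,:,::-1]); print(n,c["K"],c["k1"],c["R"],c["t"])
E
```

```text
pics
plant.py
{'time': 0.0, 'tool_pos': array([ 138.39864631, -506.28545471,  404.07776426]), 'tcp_rot': array([-3.14014728e+00, -2.07319592e-04,  2.66746180e-01]), 'contact_force': array([ 0.05934612, -0.06408056,  0.16089464]), 'grip_width': 91.57762631603417}
scene [[427.15497179   0.         259.7184704 ]
 [  0.         427.15497179 189.60162535]
 [  0.           0.           1.        ]] 0.013925818088776331 [[-0.6493952  -0.76035363  0.01217516]
 [-0.45879352  0.37897298 -0.80367156]
 [ 0.60646053 -0.52748634 -0.59494855]] [267.96911189 253.9572128  812.27220953]
top [[351.32521833   0.         253.81595286]
 [  0.         351.32521833 190.52387625]
 [  0.           0.           1.        ]] -0.05879829099565255 [[ 0.02776782 -0.9996123   0.00205118]
 [-0.99276445 -0.02781729 -0.11681154]
 [ 0.11682331  0.00120726 -0.99315198]] [ -3.59156115 421.68891067 950.09281561]
```

View pics/scene1.png

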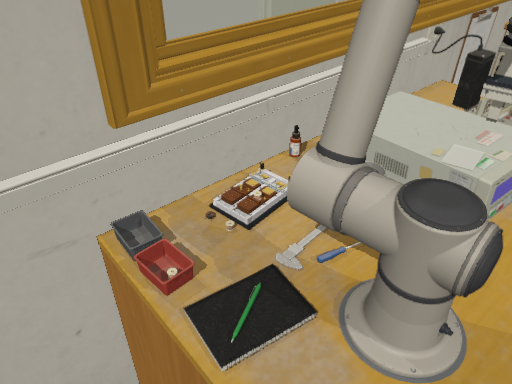

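View pics/top1.png

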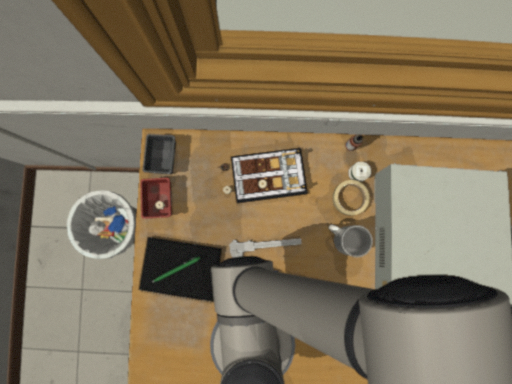

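The scene view shows the nest around (250,196), the top view around (270,175) with the coil apparently at (263,184) in the near lane. I'll enlarge both.

```bash
python3 - <<'E'
import cv2,numpy as np
a=cv2.imread("pics/top1.png")[142:208,220:320]; b=cv2.imread("pics/scene1.png")[160:230,200:300]
f=lambda i:cv2.resize(i,None,fx=8,fy=8,interpolation=cv2.INTER_CUBIC)
cv2.imwrite("pics/ctop.png",f(a)); cv2.imwrite("pics/cscene.png",f(b))
E
```

```text
(no output)
```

View pics/ctop.png

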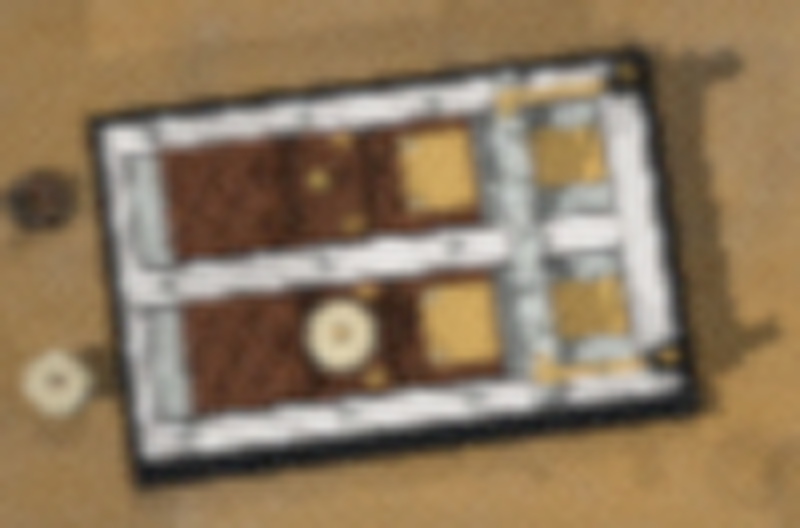

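View pics/cscene.png

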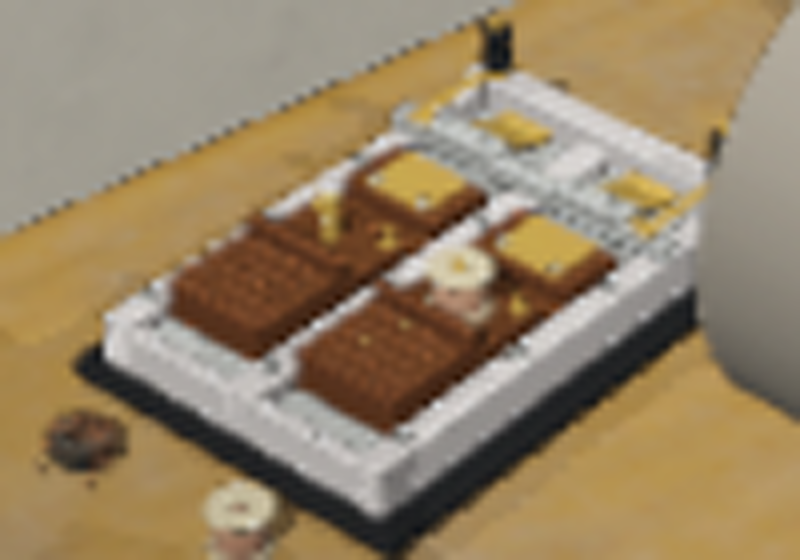

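The coil carrier is in the near lane: pad tail corners at crop (183,310)/(190,412) in top, (300,351)/(389,401) in scene, coil top (341,334)/(461,262). Now triangulate.

```bash
cat > h.py <<'E'
import numpy as np, cv2
from scipy.optimize import least_squares
def proj(c,X):
    D=np.array([c["k1"],0,0,0,0.]); 
    return cv2.projectPoints(np.atleast_2d(X).astype(float),cv2.Rodrigues(c["R"])[0],c["t"],c["K"],D)[0][:,0]
def tri(obs):  # [(cam,(u,v)),..]
    f=lambda X:np.concatenate([proj(c,X)[0]-p for c,p in obs])
    r=least_squares(f,[450,0,30]); return r.x,np.abs(r.fun).max()
E
python3 - <<'E'
from h import *; from plant import bot, camrig, get_obs
T,S=camrig.capture("top"),camrig.capture("scene")
t=lambda p:np.array(p)/8+[220-.44,142-.44]
s=lambda p:np.array(p)/8+[200-.44,160-.44]
P=dict(tailfar=((183,310),(300,351)),tailnear=((190,412),(389,401)),coil=((341,334),(461,262)),nosefar=((497,283),(525,210)),nosenear=((508,375),(615,262)),railtailfar=((100,128),(105,328)),railtailnear=((145,458),(375,490)),bobbin=((57,383),(242,505)),emptailfar=((163,150),(172,288)),boardtailnear=((138,470),(385,550)),boardtailfar=((94,120),(85,360)))
for k,(a,b) in P.items():
    x,e=tri([(T,t(a)),(S,s(b))]); print(k,x.round(1),round(e,2))
# nest+carrier model fit
def W(q,n): 
    c,si=np.cos(q[2]),np.sin(q[2]); n=np.array(n,float); return np.c_[q[0]+c*n[:,0]-si*n[:,1],q[1]+si*n[:,0]+c*n[:,1],n[:,2]]
def res(q):
    cx=q[3]; N=[(cx-62,-7,38),(cx-62,-47,38),(cx-7.5,-27,49),(cx+48,-7,33),(cx+48,-47,33),(-102,-68,10),(-102,68,10)]
    X=W(q,N); ks=["tailfar","tailnear","coil","nosefar","nosenear","boardtailnear","boardtailfar"]
    return np.r_[(proj(T,X)-[t(P[k][0]) for k in ks]).ravel(),(proj(S,X)-[s(P[k][1]) for k in ks]).ravel()]
r=least_squares(res,[450,0,-1.6,-18]); print(r.x, r.fun.reshape(2,-1,2).round(1))
E
```

```text
tailfar [448.5  41.2  37.3] 0.43
tailnear [412.4  36.8  38.2] 0.07
coil [439.1 -13.8  50.5] 0.08
nosefar [463.2 -65.4  32.6] 1.19
nosenear [430.1 -71.9  27.8] 0.34
railtailfar [512.8  71.2  22.8] 0.32
railtailnear [398.3  53.   21.4] 0.31
bobbin [423.6  84.3  16.1] 0.02
emptailfar [504.5  49.4  32.6] 0.12
boardtailnear [394.3  54.7   1.7] 0.36
boardtailfar [519.1  74.8   7.8] 0.15
[468.55819159 -35.01227744  -1.43420508 -17.45374839] [[[-0.9 -1.2]
  [-0.2  0.4]
  [-0.   0.2]
  [-0.5 -1.9]
  [-0.2  0.9]
  [-0.7  2.5]
  [-0.1 -1. ]]

 [[-0.7 -0.4]
  [ 0.2  0.4]
  [ 0.3  0.6]
  [ 0.8 -0.6]
  [ 1.4 -0.8]
  [ 0.8 -0.8]
  [-1.  -1.2]]]
```

Heights match (pad 38, coil top 50), carrier near-lane at nest x≈-17.5. Swing towards it with a yaw turn.

The manual's scale: shifts go in units of 5 mm and turns go in units of 0.1 rad. Converting my numbers, -100 mm is -20, 100 mm is 20, -0.18 rad is -1.8.

Call:
{"method": "shift_gripper", "body": {"plan": [[0, [10, -5, 0], -1.8], [0, [20, -10, 0], -3.6], [0, [30, -15, 0], -5.4], [0, [40, -20, 0], -7.2], [0, [50, -24.8, 0], -9]]}}

```text
time: 0.82
tool_pos: [348.0, -319.5, 404.8]
tcp_rot: [3.141, 0.0, 1.173]
contact_force: [0.3, -1.2, -0.2]
grip_width: 46.5
finger_force: 0.0
```

```bash
python3 - <<'E'
from plant import bot, camrig, get_obs
import numpy as np
from scipy.spatial.transform import Rotation as R
o=get_obs(); M=R.from_euler("xyz",o["tcp_rot"]).as_matrix()
print(o["tool_pos"],o["tcp_rot"],M.T@(np.array([433,22,330])-o["tool_pos"]),1.717-o["tcp_rot"][2])
E
```

```text
[ 347.96983124 -319.49232302  404.77318911] [3.14135192e+00 1.78929397e-04 1.17251406e+00] [347.75432699 -54.0861404   74.69794888] 0.5444859411209138
```

To row units: 300 mm is 60, 240 mm is 48, -0.544 rad is -5.44.

Call:
{"method": "shift_gripper", "body": {"plan": [[0, [12, -1.8, 2], -1.1], [0, [24, -3.6, 4], -2.2], [0, [36, -5.4, 6], -3.3], [0, [48, -7.2, 8], -4.4], [0, [60, -9.2, 10], -5.44]]}}

```text
time: 1.45
tool_pos: [422.7, -25.1, 354.6]
tcp_rot: [3.141, 0.0, 1.714]
contact_force: [1.2, -1.3, 0.1]
grip_width: 0.6
finger_force: 0.0
```

Call:
{"method": "shift_gripper", "body": {"plan": [[0, [0, 0, 0], 0], [0, [0, 0, 0], 0]]}}

```text
time: 1.7
tool_pos: [422.6, -27.0, 354.7]
tcp_rot: [-3.141, 0.0, 1.711]
contact_force: [0.5, -0.7, 0.0]
grip_width: 0.6
finger_force: 0.0
```

```bash
python3 - <<'E'
from plant import bot, camrig, get_obs
import cv2,pickle
o=get_obs(); print(o["tool_pos"],o["tcp_rot"])
c=camrig.capture("wrist"); pickle.dump(c,open("w1.pkl","wb"))
cv2.imwrite("pics/w1.png",c["color"][:,:,::-1]); print(-c["R"].T@c["t"],c["R"][2])
E
```

```text
[422.57534575 -26.97330476 354.70268788] [-3.14141351e+00  4.91100012e-04  1.71142933e+00]
[412.75975932  49.07993824 334.52626749] [ 0.03900368 -0.28396478 -0.95804108]
```

View pics/w1.png

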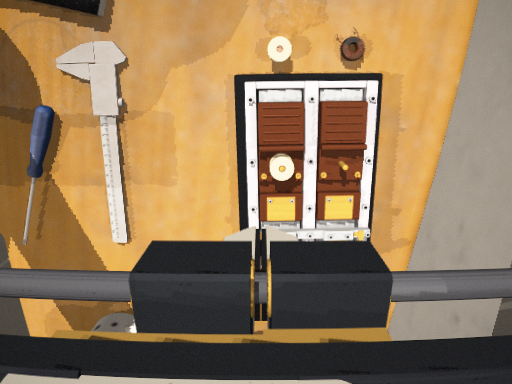

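Wrist view: near lane at left with the coil at (281,168), pad tail edge at v≈102, nose ≈221. I'll zoom for accurate pixels.

```bash
python3 - <<'E'
import cv2
a=cv2.imread("pics/w1.png")[65:240,228:392]
cv2.imwrite("pics/cw1.png",cv2.resize(a,None,fx=3.4,fy=3.4,interpolation=cv2.INTER_CUBIC))
E
```

```text
(no output)
```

View pics/cw1.png

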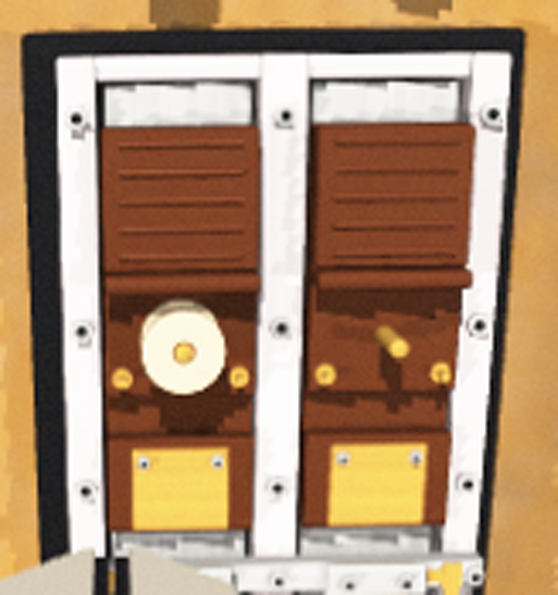

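Crop pixels: pad tail corners (102,128)/(259,125), nose (107,530)/(250,526), coil top (184,348), board tail corners (22,35)/(524,30), ridge at v≈270–290.

```bash
python3 - <<'E'
from h import *; from plant import bot, camrig, get_obs; import pickle
from scipy.spatial.transform import Rotation as R
C=pickle.load(open("w1.pkl","rb")); w=lambda p:np.array(p)/3.4+[228-.35,65-.35]
T,S=camrig.capture("top"),camrig.capture("scene")
t=lambda p:np.array(p)/8+[220-.44,142-.44]; s=lambda p:np.array(p)/8+[200-.44,160-.44]
ks={"tf":((259,125),(183,310),(300,351)),"tn":((102,128),(190,412),(389,401)),"coil":((184,348),(341,334),(461,262)),"nf":((250,526),(497,283),(525,210)),"nn":((107,530),(508,375),(615,262)),"bn":((22,35),(138,470),(385,550)),"bf":((524,30),(94,120),(85,360))}
for k,v in ks.items():
    print(k,tri([(C,w(v[0])),(T,t(v[1])),(S,s(v[2]))])[0].round(1))
def W(q,n):
    c,si=np.cos(q[2]),np.sin(q[2]); n=np.array(n,float); return np.c_[q[0]+c*n[:,0]-si*n[:,1],q[1]+si*n[:,0]+c*n[:,1],n[:,2]]
def res(q,full=True):
    cx=q[3]; N=[(cx-62,-7,38),(cx-62,-47,38),(cx-7.5,-27,49),(cx+48,-7,33),(cx+48,-47,33),(-102,-68,10),(-102,68,10)]
    X=W(q,N); r=[(proj(C,X)-[w(v[0]) for v in ks.values()]).ravel()]
    if full: r+=[(proj(T,X)-[t(v[1]) for v in ks.values()]).ravel(),(proj(S,X)-[s(v[2]) for v in ks.values()]).ravel()]
    return np.concatenate(r)
for full in(0,1):
    r=least_squares(res,[468,-35,-1.43,-18],args=(full,),loss="soft_l1"); q=r.x; print(q.round(3), res(q,0).reshape(-1,2).round(1).tolist())
    o=get_obs(); M=R.from_euler("xyz",o["tcp_rot"]).as_matrix()
    for px in(-38,-42):
        X=W(q,[(q[3]+px,-27,38+178)])[0]; print(px,X.round(1),(M.T@(X-o["tool_pos"])).round(1),"turn",-(q[2]+np.pi-o["tcp_rot"][2]))
E
```

```text
tf [450.3  41.4  36.3]
tn [412.2  35.6  37.9]
coil [439.6 -14.2  50.1]
nf [467.2 -66.5  29.8]
nn [428.7 -72.8  29.7]
bn [388.2  55.5   7.4]
bf [520.2  76.    8.7]
[470.017 -35.086  -1.414 -17.406] [[0.6, -0.8], [-0.9, -1.0], [-0.4, 0.2], [0.4, 1.3], [-0.0, 0.8], [-0.8, -0.0], [1.3, 0.1]]
-38 [434.7  15.4 216. ] [ 41.7  18.1 138.9] turn -0.019190464494304615
-42 [434.1  19.4 216. ] [ 45.7  18.  138.9] turn -0.019190464494304615
[469.899 -35.063  -1.416 -17.455] [[0.6, -0.9], [-0.9, -1.2], [-0.4, 0.1], [0.3, 1.2], [-0.2, 0.6], [-0.7, -0.2], [1.3, 0.2]]
-38 [434.7  15.6 216. ] [ 41.8  18.  138.9] turn -0.017691882333712217
-42 [434.   19.5 216. ] [ 45.8  17.9 138.9] turn -0.017691882333712217
```

Views agree to about 1 mm. Descend to ~15 mm above the pad at carrier x≈-42.

To row units: 124 mm is 24.8, 46 mm is 9.2, -0.018 rad is -0.18.

Call:
{"method": "shift_gripper", "body": {"plan": [[0, [9.2, 3.6, 8], -0.18], [0, [9.2, 3.6, 18], -0.18], [0, [9.2, 3.6, 24.8], -0.18], [0, [9.2, 3.6, 24.8], -0.18]]}}

```text
time: 2.35
tool_pos: [433.3, 20.0, 229.1]
tcp_rot: [-3.137, -0.001, 1.726]
contact_force: [-0.4, -0.6, 0.4]
grip_width: 0.7
finger_force: 0.0
```

```bash
python3 - <<'E'
from plant import bot, camrig, get_obs
import cv2,pickle
o=get_obs(); print(o["tool_pos"],o["tcp_rot"],o["contact_force"])
c=camrig.capture("wrist"); pickle.dump(c,open("w2.pkl","wb"))
cv2.imwrite("pics/w2.png",c["color"][:,:,::-1])
E
```

```text
[433.30961813  20.01635481 229.14160769] [-3.13668697e+00 -1.27811797e-03  1.72631662e+00] [-0.41907795 -0.64049668  0.3669077 ]
```

View pics/w2.png

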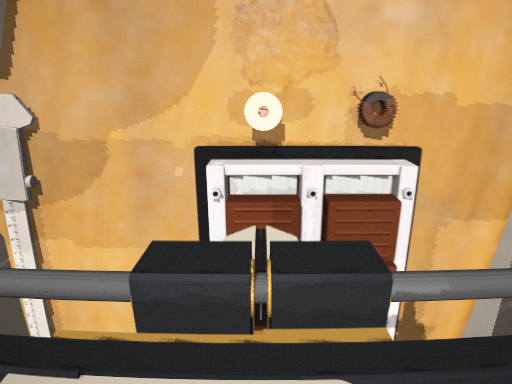

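Fingertips (u≈262) are centred over the coil carrier's pad (226–301). Now press in steps.

Call:
{"method": "shift_gripper", "body": {"plan": [[0, [0, 0, 1.6], 0], [0, [0, 0, 2.4], 0], [0, [0, 0, 3], 0], [0, [0, 0, 3], 0]]}}

```text
time: 2.9
tool_pos: [434.1, 21.0, 216.2]
tcp_rot: [3.141, 0.001, 1.729]
contact_force: [-0.7, -0.6, 4.5]
grip_width: 0.5
finger_force: 2.0
```

Call:
{"method": "shift_gripper", "body": {"plan": [[0, [0, 0, 0.6], 0], [0, [0, 0, 1.2], 0], [0, [0, 0, 1.2], 0]]}}

```text
time: 3.28
tool_pos: [434.2, 21.1, 210.7]
tcp_rot: [3.14, 0.001, 1.729]
contact_force: [-1.9, -0.1, 12.5]
grip_width: 0.5
finger_force: 5.9
```

To row units: 3 mm is 0.6, 2 mm is 0.4.

Call:
{"method": "shift_gripper", "body": {"plan": [[0, [0, 0, 0.4], 0], [0, [0, 0, 0.6], 0], [0, [0, 0, 0.6], 0]]}}

```text
time: 3.65
tool_pos: [434.4, 21.1, 208.9]
tcp_rot: [3.138, 0.001, 1.729]
contact_force: [-5.5, -0.0, 23.9]
grip_width: 0.6
finger_force: 12.5
```

Call:
{"method": "shift_gripper", "body": {"plan": [[0, [0, 0, 0.4], 0], [0, [0, 0, 0.4], 0]]}}

```text
time: 3.9
tool_pos: [434.4, 21.2, 208.6]
tcp_rot: [3.137, 0.001, 1.729]
contact_force: [-10.5, 1.0, 48.2]
grip_width: 1.1
finger_force: 24.1
```

Call:
{"method": "shift_gripper", "body": {"plan": [[0, [-0.8, 0, 0], 0], [0, [-1.6, 0, 0], 0], [0, [-2.4, 0, 0], 0], [0, [-2.4, 0, 0], 0]]}}

```text
time: 4.4
tool_pos: [436.3, 9.9, 208.7]
tcp_rot: [3.137, 0.0, 1.729]
contact_force: [-10.6, 7.0, 48.6]
grip_width: 0.2
finger_force: 24.5
```

Call:
{"method": "shift_gripper", "body": {"plan": [[0, [-1.2, 0, 0], 0], [0, [-2.4, 0, 0], 0], [0, [-3.6, 0, 0], 0], [0, [-4.8, 0, 0], 0], [0, [-4.8, 0, 0], 0]]}}

```text
time: 5.03
tool_pos: [440.1, -14.1, 208.7]
tcp_rot: [3.137, 0.001, 1.729]
contact_force: [-10.2, 5.9, 50.0]
grip_width: 0.4
finger_force: 24.7
```

```bash
python3 - <<'E'
from plant import bot, camrig, get_obs
import cv2
b=camrig.capture("top")["color"][142:208,220:320,::-1];a=camrig.capture("scene")["color"][160:230,200:300,::-1]
f=lambda i:cv2.resize(i,None,fx=5,fy=5,interpolation=cv2.INTER_CUBIC)
cv2.imwrite("pics/m1.png",cv2.vconcat([f(a)[:300],f(b)[:300]]))
E
```

```text
(no output)
```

View pics/m1.png

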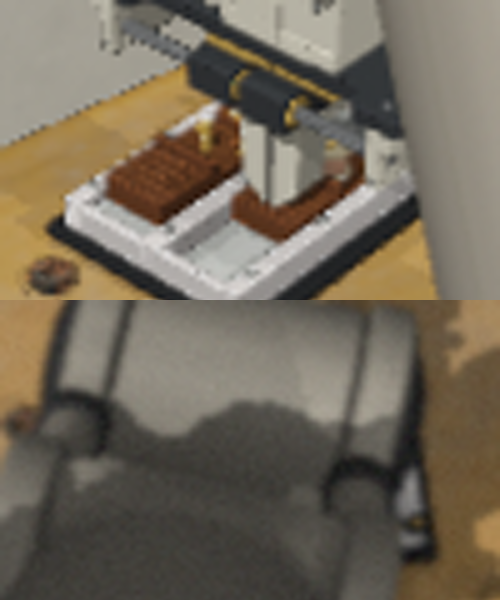

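The carrier is moving with the fingers, empty one untouched. Tail cleared the bed; continue to the stop.

To row units: -10 mm is -2, -5 mm is -1.

Call:
{"method": "shift_gripper", "body": {"plan": [[0, [-1, 0, 0], 0], [0, [-2, 0, 0], 0], [0, [-2, 0, 0], 0]]}}

```text
time: 5.5
tool_pos: [441.7, -23.8, 208.8]
tcp_rot: [3.137, 0.001, 1.729]
contact_force: [-10.4, 7.3, 49.5]
grip_width: 0.3
finger_force: 24.7
```

Call:
{"method": "shift_gripper", "body": {"plan": [[0, [-0.4, 0, 0], 0], [0, [-0.8, 0, 0], 0], [0, [-0.8, 0, 0], 0]]}}

```text
time: 5.88
tool_pos: [442.3, -26.7, 208.8]
tcp_rot: [3.137, -0.001, 1.728]
contact_force: [-7.8, 16.2, 49.8]
grip_width: 0.3
finger_force: 25.0
```

Call:
{"method": "shift_gripper", "body": {"plan": [[0, [-0.4, 0, 0], 0], [0, [-0.4, 0, 0], 0]]}}

```text
time: 6.12
tool_pos: [442.8, -28.7, 208.8]
tcp_rot: [3.136, -0.001, 1.728]
contact_force: [-7.1, 16.8, 49.4]
grip_width: 0.4
finger_force: 24.5
```

To row units: -2 mm is -0.4.

Call:
{"method": "shift_gripper", "body": {"plan": [[0, [-0.4, 0, 0], 0], [0, [-0.4, 0, 0], 0]]}}

```text
time: 6.38
tool_pos: [443.2, -30.7, 208.8]
tcp_rot: [3.136, -0.001, 1.728]
contact_force: [-7.0, 17.7, 48.6]
grip_width: 0.6
finger_force: 24.0
```

Call:
{"method": "shift_gripper", "body": {"plan": [[0, [-0.4, 0, 0], 0], [0, [-0.4, 0, 0], 0]]}}

```text
time: 6.62
tool_pos: [443.5, -32.1, 208.8]
tcp_rot: [3.135, -0.002, 1.728]
contact_force: [-5.6, 21.6, 48.6]
grip_width: 0.2
finger_force: 27.5
```

Call:
{"method": "shift_gripper", "body": {"plan": [[0, [-0.2, 0, 0], 0], [0, [-0.2, 0, 0], 0]]}}

```text
time: 6.88
tool_pos: [443.6, -32.4, 208.8]
tcp_rot: [3.135, -0.003, 1.727]
contact_force: [-4.7, 27.0, 49.0]
grip_width: 0.6
finger_force: 28.4
```

Call:
{"method": "shift_gripper", "body": {"plan": [[0, [0, 0, -0.2], 0], [0, [0.2, 0, -0.6], 0], [0, [0.3, 0, -1], 0], [0, [0.3, 0, -1], 0]]}}

```text
time: 7.38
tool_pos: [443.1, -32.2, 210.9]
tcp_rot: [3.139, -0.002, 1.728]
contact_force: [0.9, 12.0, 10.9]
grip_width: 0.4
finger_force: 12.1
```

Call:
{"method": "shift_gripper", "body": {"plan": [[0, [0.14, 0, -0.4], 0], [0, [0.2, 0, -1], 0], [0, [0.24, 0, -1.6], 0], [0, [0.24, 0, -1.6], 0]]}}

```text
time: 7.88
tool_pos: [442.3, -32.1, 217.8]
tcp_rot: [-3.142, -0.001, 1.729]
contact_force: [0.0, 5.1, 0.3]
grip_width: 0.6
finger_force: 2.8
```

To row units: -100 mm is -20, -50 mm is -10.

Call:
{"method": "shift_gripper", "body": {"plan": [[0, [0.3, 0, 0], 0], [0, [0.4, 0, -0.4], 0], [0, [0.4, 0, -3], 0], [0, [0.4, 0, -10], 0], [0, [0.4, 0, -20], 0]]}}

```text
time: 8.5
tool_pos: [441.8, -30.7, 318.8]
tcp_rot: [-3.14, -0.0, 1.728]
contact_force: [0.5, 0.2, -0.2]
grip_width: 0.4
finger_force: 0.0
```

Call:
{"method": "shift_gripper", "body": {"plan": [[0, [8, -4, -6], 0], [0, [16, -8, -8], 0], [0, [16, -8, -8], 0], [0, [16, -8, -8], 0]]}}

```text
time: 9.0
tool_pos: [390.3, 42.0, 358.3]
tcp_rot: [3.14, 0.001, 1.729]
contact_force: [0.4, 0.5, -1.0]
grip_width: 0.6
finger_force: 0.0
```

```bash
python3 - <<'E'
from plant import bot, camrig, get_obs
import cv2
f=lambda i,k:cv2.resize(i,None,fx=k,fy=k,interpolation=cv2.INTER_CUBIC)
w=camrig.capture("wrist")["color"][:,:,::-1];a=camrig.capture("scene")["color"][160:230,200:300,::-1]
cv2.imwrite("pics/f1.png",cv2.vconcat([f(a,5.12)[:320,:512],w[:280]]))
E
```

```text
(no output)
```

View pics/f1.png

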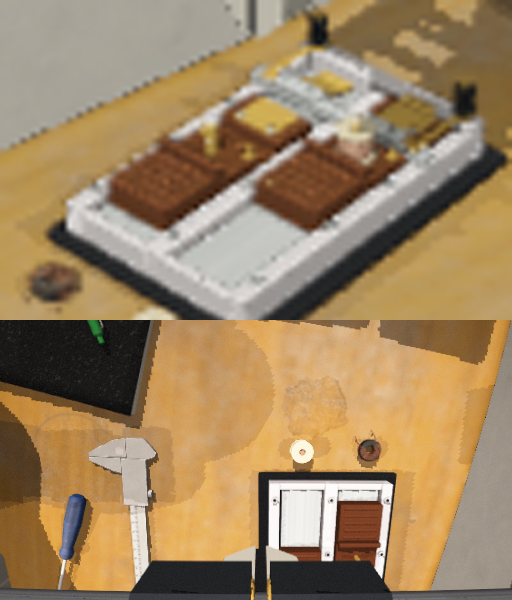

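The carrier appears home and raised (tail corners ≈(256,186)/(311,212), coil top ≈(353,125) in the upper panel), the empty one unmoved. Check numerically against home at full height vs. pressed.

```bash
python3 - <<'E'
from h import *; from plant import bot, camrig, get_obs
S=camrig.capture("scene"); q=[469.9,-35.06,-1.416]; c,si=np.cos(q[2]),np.sin(q[2])
for cx in(31,27):
  for z in(23,16):
    N=np.array([(cx-62,-7,z+15),(cx-62,-47,z+15),(cx-7.5,-27,z+26)],float)
    X=np.c_[q[0]+c*N[:,0]-si*N[:,1],q[1]+si*N[:,0]+c*N[:,1],N[:,2]]
    print(cx,z,((proj(S,X)-[200,160]+.4)*5.12).round(0).tolist())
E
```

```text
31 23 [[257.0, 176.0], [319.0, 210.0], [360.0, 125.0]]
31 16 [[257.0, 188.0], [319.0, 221.0], [359.0, 137.0]]
27 23 [[251.0, 180.0], [314.0, 214.0], [355.0, 129.0]]
27 16 [[251.0, 191.0], [313.0, 225.0], [354.0, 140.0]]
```

To row units: 18 mm is 3.6, 9 mm is 1.8.

Call:
{"method": "shift_gripper", "body": {"plan": [[0, [-8, 1.8, 0], 0], [0, [-16, 3.6, 0], 0], [0, [-22, 3.6, 0], 0], [0, [-22, 3.6, 0], 0], [0, [-22, 3.6, 0], 0]]}}

```text
time: 9.78
tool_pos: [425.0, -63.6, 357.3]
tcp_rot: [-3.141, -0.001, 1.728]
contact_force: [-0.1, -0.1, 0.3]
grip_width: 0.3
finger_force: 0.0
```

```bash
python3 - <<'E'
from plant import bot, camrig, get_obs
import cv2,pickle
c=camrig.capture("wrist"); pickle.dump(c,open("w3.pkl","wb"))
a=c["color"][30:245,215:405,::-1]
cv2.imwrite("pics/cw3.png",cv2.resize(a,None,fx=2.79,fy=2.79,interpolation=cv2.INTER_CUBIC)[:600])
E
```

```text
(no output)
```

View pics/cw3.png

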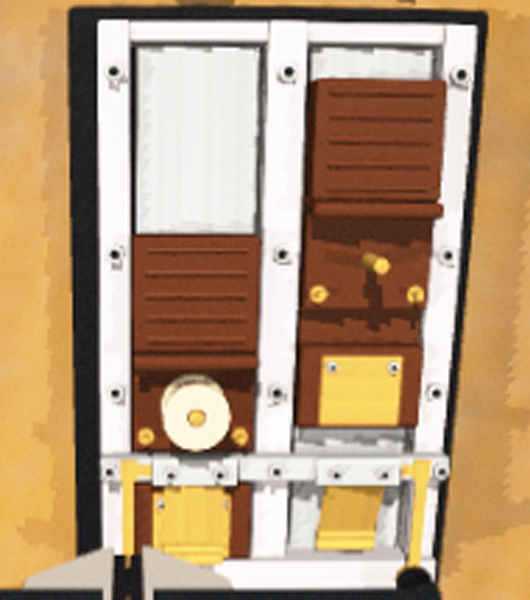

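The wrist view shows the gate bar behind the tongue, nose (v≈557) against the stop face, leaf on the contact plate, tail edge at v≈235.

```bash
python3 - <<'E'
from h import *; from plant import bot, camrig, get_obs; import pickle
C=pickle.load(open("w3.pkl","rb")); w=lambda p:np.array(p)/2.79+[215-.32,30-.32]
P=np.array([w(p) for p in((260,234),(133,236),(197,417),(248,557),(70,10),(486,14))])
def res(q):
    cx,z=q[3],q[4]; N=np.array([(cx-62,-7,z+15),(cx-62,-47,z+15),(cx-7.5,-27,z+26),(cx+48,-7,z+10),(-102,-68,10),(-102,68,10)])
    c,s=np.cos(q[2]),np.sin(q[2]); X=np.c_[q[0]+c*N[:,0]-s*N[:,1],q[1]+s*N[:,0]+c*N[:,1],N[:,2]]
    return np.r_[(proj(C,X)-P).ravel(),(q[:3]-[469.9,-35.06,-1.416])/[2,2,.01],]
r=least_squares(res,[469.9,-35,-1.416,30,22]); print(r.x.round(2),r.fun.round(1))
E
```

```text
[470.07 -35.48  -1.41  29.46  19.51] [ 0.6  0.6 -0.2 -0.1 -0.2 -0.8 -0.   0.3 -1.4 -0.1  1.3  0.1  0.1 -0.2
  0.3]
```

```bash
python3 - <<'E'
from h import *; from plant import bot, camrig, get_obs
S=camrig.capture("scene"); a=cv2.imread("pics/scene1.png"); b=np.ascontiguousarray(S["color"][:,:,::-1])
q=[469.9,-35.06,-1.416]; c,si=np.cos(q[2]),np.sin(q[2])
def pt(n): return proj(S,[q[0]+c*n[0]-si*n[1],q[1]+si*n[0]+c*n[1],n[2]])[0]
up=lambda i:cv2.resize(i,None,fx=8,fy=8,interpolation=cv2.INTER_CUBIC)
for nm,n,h in(("coil",(-25,-27,47),5),("pad",(-61.5,-27,38),11),("empty?",(-61.5,27,38),10)):
    u,v=pt(n).astype(int); t=up(a[v-h:v+h,u-h:u+h])
    u0,v0=u-40,v-45; M=cv2.matchTemplate(up(b[v0:v0+80,u0:u0+90]),t,cv2.TM_CCOEFF_NORMED)
    _,s,_,l=cv2.minMaxLoc(M); sh=np.array(l)/8+[u0,v0]-[u-h,v-h]
    r=least_squares(lambda p:pt((n[0]+p[0],n[1],n[2]+p[1]))-pt(n)-sh,[40,0]).x
    print(nm,round(s,2),sh,"travel,dz",r.round(1))
E
```

```text
coil 0.68 [12.375 -8.5  ] travel,dz [48.2 -0.1]
pad 0.86 [12.25  -8.375] travel,dz [45.9 -0.4]
empty? 0.93 [0. 0.] travel,dz [-0.  0.]
```

Travel is about 48 mm with no height change, so it is home and risen, and the empty carrier has not moved. Handing in.

```bash
python3 -c "
from plant import bot, camrig, get_obs
print(bot.close_job())"
```

```text
the job is handed in; nothing more can be done
None
```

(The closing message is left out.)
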